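# Shut and bolt the till box

### The job

The beer tent's cash desk closes for a break. Push the open lid of the till box down until it is fully shut; then push the red knob of its barrel bolt along the slot until the bolt is fully home in the lid's keeper, and push the knob over to the right into the notch, all the way down, so that the bolt is locked. Do it all by pushing: do not take the knob or the lid's edge between the fingers, do not raise the lid, and leave the glasses, bottle, cup, bowl and opener standing where they are.

Things in the scene. Friction and masses are not known exactly. Their poses are not given: they have to be found in the camera images.
- till_box: Till box, fixed to the table: charcoal sheet steel, 340 mm deep (x), 300 wide (y), 110 high. Origin: centre of its underside; x points from its front (robot side) to its back, y left, z up. The front 110 mm of its top (x -170 to -60) is a fixed level deck, z = 110, with the barrel bolt on its middle line (y = 0). Behind it is the hinged lid, over a coin tray.
- till_lid (a joint): Opening angle of the lid, rad: 0 shut flat, flush with the deck; larger is farther open (starts part open, stop at 1.6). Friction hinge along its far edge: the lid stays where it is left, neither falls nor springs back; pressing down with 2 to 6 N, 120 mm or more from the hinge, closes it.
- lid_hinge (a point): Middle of the lid's far (hinge) edge, on its top face; with the lid shut at box x = +166 mm, 110 mm above the table. The hinge axis lies 6 mm below it, at the plate's underside. Moves with the lid: x points from the free edge to the hinge along the top face, y left along the hinge line, z out of the top face.
- lid_edge (a point): Middle of the lid's free edge (robot side), on its top face; same axes as lid_hinge. The lid is a 6 mm steel plate, 225 mm from hinge to free edge, 298 mm wide; its top is smooth but for the keeper near the free edge and a flat carrying handle, up to 6 mm proud and 100 mm wide, 65 to 95 mm from the hinge.
- keeper (a point): The bolt's keeper on the lid: a small steel staple, 25 mm wide, rising 28 mm above the lid's top face, 15 mm long, centred 26.5 mm behind the free edge on the middle line. The point is the centre of its opening, 14 mm above the top face; the bolt's nose goes in here.
- barrel: Fixed barrel of the bolt, zinc, 100 mm long (box x -165 to -65), 22 wide, 25 high, on a base plate 46 wide. Origin: centre of the plate's underside, on the deck; axes as the box's. An L-shaped slot: a straight leg along its top, and at its far end (x +12 to +28) a notch down its right (-y) side. The 14 mm rod slides in it, centre line 14 mm above the deck.
- bolt (a joint): Travel of the bolt in m along the box's +x: 0 fully drawn back towards the robot, 0.050 fully home (hard stop), its nose then through the keeper. It slides against about 3 N of friction and stays where it is left. Starts drawn back or nearly so.
- bolt_knob (a joint): Turn of the knob about the rod's centre line, rad: 0 upright (start), 1.4 laid over to the box's right (-y), at the end of the notch. Its stem runs in the L-shaped slot: but for 0.2 rad of play it turns only when the bolt is within 5 mm of fully home, and once turned it keeps the bolt from sliding back. Turning takes 1 to 2 N at the knob; it stays where it is left.
- knob (a point): Centre of the red ball knob, 18 mm across, on an 8 mm stem, 36 mm from the rod's centre line: 50 mm above the deck (160 mm above the table) when upright, 20 mm above the deck and 35 mm right of the rod when laid over. At box x = -143 mm with the bolt fully drawn, -93 mm fully home. Moves and turns with the knob.
- shot_glass: Bystander, loose: small green plastic shot cup, 42 mm wide, 48 mm high, standing on the deck left of the bolt. Origin: centre of its underside.
- opener: Bystander, loose: steel bottle opener lying on the deck right of the bolt, 110 mm long, 42 mm wide, 8 mm thick. Origin: on its underside near its middle, x along it.
- stein_near: Bystander, loose: glass beer mug, 92 mm wide, 150 mm high, handle on its own +y side reaching 90 mm from its axis; left of the box. Origin: centre of its underside.
- stein_far: Bystander, loose: second glass beer mug of the same make, on the right. Origin: centre of its underside.
- bottle: Bystander, loose: green glass bottle, 74 mm wide, 270 mm high, on the left. Origin: centre of its underside.
- token_cup: Bystander, loose: blue plastic cup, 80 mm wide at the rim, 90 mm high, right of the box. Origin: centre of its underside.
- opener_bowl: Bystander, loose: wooden bowl with bottle openers in it, 236 mm wide, 85 mm high, on the right. Origin: centre of its underside.

How it is judged:
By the outcome, as a careful person would: the job done as asked, in the order asked, and still so for the second after the job is handed in, with the robot touching nothing.
It also fails if it takes over 51 s, if anything falls off the work surface, if the arm or the gripper's body presses on something with over 40 N, if the wrist force passes 120 N, or if a joint passes its speed limit or range.

### The arm

A 7-joint arm with a two-finger parallel gripper is mounted at the origin on the work surface. World frame = base frame: x ahead of the robot, y to its left, z up, the work surface at z = 0. Lengths are in mm, angles in rad, forces in N, time in s.
With the tool pointing down it reaches from about 400 to 875 mm from the base axis. Payload 4.4 kg.
Tool frame: the origin (TCP) lies on the centre line of the jaws, within the pads' length; the fingertips stand 25 mm ahead of it and the grasp point (between the pads) lies 6 mm ahead of it (ctrl.finger_overhang is the distance from the TCP to the fingertips, in mm); z points along the fingers, y is the line along which they close (so a half turn about z gives the same grasp; the last joint's range is limited). The gripper opens to 85 mm and grips with 20 to 120 N. Pads are 22 mm wide; open, the fingers measure 114 mm over their backs; the gripper's body (76 mm by 85 mm) begins 54 mm behind the grasp point. The pads swing forward as they close: fully open they stand 13 mm farther back than shut.
Start: joints at [1.23, 0.628, 0.038, 1.517, -0.027, 0.996, -0.02], TCP at [176.407, -625.618, 256.313] pointing down, gripper open.
Joint ranges: [-3.06, 3.06], [-0.37, 2.12], [-1.25, 1.32], [0.18, 2.47], [-1.1, 4.24], [0.23, 1.98], [-2.94, 2.94]. Speed limits (rad/s): [2.57, 2.57, 3.14, 3.14, 3.14, 3.14, 3.14].

### API

Orientations are given as [roll, pitch, yaw] about the fixed x, y, z axes, in that order (R = Rz(yaw) Ry(pitch) Rx(roll)).
In Python, from cell import ctrl gives the robot as it stands. The module is installed in compiled form; this text tells all that it offers.
- The arm moves only by the tool play_rows, never from a script. Its argument "targets" is a list of rows, each a list of 5 numbers: the closure, from 0 (fully open) to 1 (shut), then the shift along the tool's x, y, z in cm, then the turn about the tool's z in degrees. In form: [[gripper, dx, dy, dz, spin], ...]. A call has 1 to 10 rows; each row is the pose to reach, as a shift and turn from the pose commanded when the call began, along the tool's axes at that moment; what a row does not reach only later rows make up. A row lasts 1/10 s, in which the tool goes at most 50 mm and 8.59 degrees, less where a joint would pass 70% of its speed; a pose out of reach is approached as far as the arm can. A call with a gripper value outside its range is refused whole. The fingers move at their own pace and stop on an object; the grip force is fixed at half the most. Time passes only in rows, so rows that repeat a pose let the fingers close. It gives the time, the measured TCP pose, the force, the opening and the grip force at its end, in the units of the state.
- ctrl.read_state(): the state, without advancing time (a new reading comes with each control period).
- ctrl.get_image(name): name is "scene" or "top"; returns (picture, depth): 480x640x3 uint8, red, green, blue; 480x640 float32, mm along the optical axis (not along the pixel's ray), 0 where there is no reading.
- ctrl.calibration(name): a dict with "vfov" (degrees; the focal length in pixels is half the picture's height over the tangent of half this angle, whatever the lens; pixels are square), "cx", "cy" (the principal point, pixels), "extrinsics" (4x4, takes a point from camera to world coordinates). Camera axes: x right, y down, z forward; pixel columns grow to the right and rows downward; lengths in mm; the calibration is good to about 2 mm. A picture is of the moment at which its call begins. calibration takes no time and is no camera call.
- ctrl.finish_job(): hands the job in; it is judged then, once.
Trained networks look in the newest picture that a camera, given by its name, has taken for a name from the list of things; names that differ only in an ending like _2 or _b are one class to them, and where a whole thing is asked for, a point or a joint stands for the part that bears it (a point fixed in the world has none). Each returns a list of dicts, best first, with "confidence" (0 to 1); they miss things now and then, are a little off and sometimes report something else, mostly with a low value. They report only what shows in the picture. A call takes as long as a camera call.
- ctrl.search_frame(camera, name): "bbox" ([left, top, right, bottom] in pixels, round what is visible of it).
- ctrl.trace(camera, name): "pixels" (480x640 bool, what is visible of it) and "bbox" ([left, top, right, bottom] in pixels, round what is visible of it).
The state is a dict: "clock": time; "qpos": joint angles; "qd": joint speeds; "tau": joint torques, N m; "eef_pos": TCP position; "tool_rot": TCP orientation; "force": force on the tool from outside, world axes, zero at the start; "torque": the same for the moment, N m; "width": finger opening in mm; "gripper_force": force on a finger pad.
Only numpy, scipy, OpenCV 4.12 (cv2) and the standard library are available. Lean on these libraries where they do the work, as an engineer would, in place of code of your own. Each camera call takes 0.05 s, during which the arm holds its last target. There are 200 camera calls.

## Working session

There is one attempt and no reset: what is moved stays moved. The work goes in short steps, Python scripts to look and compute and a tool call to move; the robot and the scene stay as the last step left them, time stands still between calls to the robot, and variables do not carry over. Pictures are saved under pics/ and viewed, at most 10 in all, crops included, and the job is handed in when it is done.

Besides the shell and the picture viewer there is one more tool, called after ">>>" by a JSON object that holds its "name" and its "arguments". play_rows: Moves the arm, as the interface text tells. Its arguments: {"type":"object","properties":{"targets":{"type":"array"}},"required":["targets"]}

```bash
mkdir -p pics; cat > h.py <<'E'
import numpy as np,cv2
from cell import ctrl
def cal(n):
    c=ctrl.calibration(n);f=240/np.tan(np.radians(c["vfov"])/2);return f,c["cx"],c["cy"],np.array(c["extrinsics"])
def pts(n,d,mask=None):
    f,cx,cy,T=cal(n);v,u=np.nonzero((d>0)&(mask if mask is not None else True));z=d[v,u]
    P=np.c_[(u-cx)/f*z,(v-cy)/f*z,z];return P@T[:3,:3].T+T[:3,3],u,v
def proj(n,P):
    f,cx,cy,T=cal(n);q=(np.atleast_2d(P)-T[:3,3])@T[:3,:3];return np.c_[q[:,0]/q[:,2]*f+cx,q[:,1]/q[:,2]*f+cy]
E
python3 - <<'E'
from h import *
s=ctrl.read_state();print(s["clock"],s["eef_pos"],s["tool_rot"],s["force"])
for n in("scene","top"):
    im,d=ctrl.get_image(n);cv2.imwrite(f"pics/{n}0.png",im[:,:,::-1]);np.save(n+"_d.npy",d)
    print(n,cal(n)[3][:3,3].round())
    for k in("knob","till_lid","till_box","barrel","keeper"):
        r=ctrl.trace(n,k)
        for q in r[:1]:
            P,u,v=pts(n,d,q["pixels"]);print(k,round(q["confidence"],2),q["bbox"],np.median(P,0).round(1),np.percentile(P,3,axis=0).round(),np.percentile(P,97,axis=0).round())
E
```

```text
0.0 [ 176.2688362  -625.04108287  255.40992635] [-3.13971337e+00 -1.49286431e-05  2.74784007e-01] [ 0.44560657 -0.1733099  -0.12690709]
scene [855. 627. 916.]
knob 0.5 [389.4, 239.0, 396.8, 250.5] [499.3  -3.9 161.4] [487. -19. 126.] [505.   2. 170.]
till_lid 0.92 [258.4, 188.2, 371.4, 340.6] [705.7  38.7 190.5] [ 629. -119.  115.] [790. 158. 258.]
till_box 0.73 [255.5, 183.5, 434.8, 370.1] [669.   71.  122.3] [ 477. -119.   14.] [794. 168. 255.]
barrel 0.78 [363.7, 236.8, 408.0, 267.5] [513.6   3.4 125.8] [466. -19. 110.] [564.  21. 166.]
keeper 0.66 [253.1, 185.0, 375.6, 341.6] [705.8  39.1 189.9] [ 628. -120.  114.] [790. 159. 258.]
top [ 459. -103. 1341.]
till_lid 0.97 [211.4, 178.0, 328.4, 243.9] [693.6  14.3 202.3] [ 619. -125.  115.] [789. 153. 261.]
till_box 0.77 [209.7, 177.5, 338.5, 309.9] [628.2   5.5 114.9] [ 464. -138.   13.] [782. 149. 259.]
barrel 0.63 [401.3, 210.3, 439.2, 257.3] [ 655.9 -424.1   78.2] [ 591. -450.    9.] [ 700. -364.  152.]
keeper 0.75 [209.9, 181.8, 328.6, 244.8] [694.1  14.5 202.9] [ 619. -124.  117.] [787. 154. 261.]
```

View pics/scene0.png

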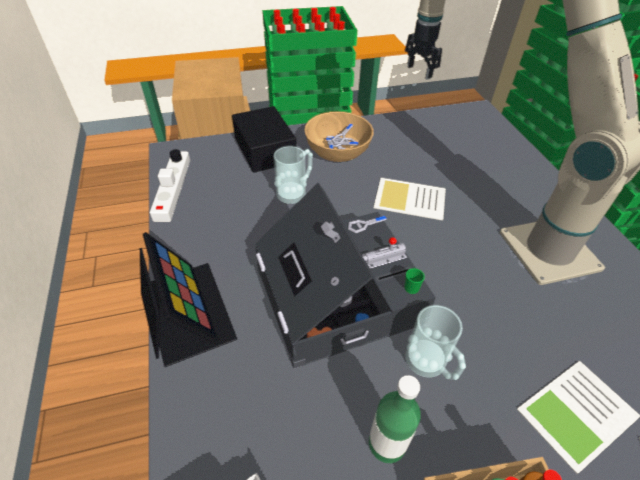

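View pics/top0.png

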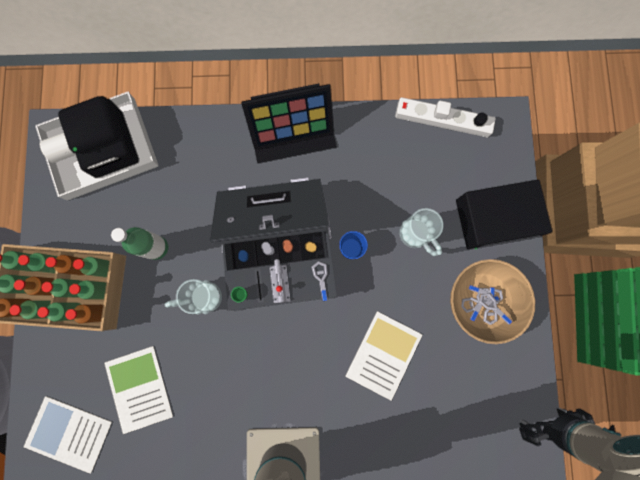

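```bash
python3 - <<'E'
from h import *
for n in("scene","top"):
    im=cv2.imread(f"pics/{n}0.png");d=np.load(n+"_d.npy");hsv=cv2.cvtColor(im,cv2.COLOR_BGR2HSV)
    m=((hsv[...,0]<8)|(hsv[...,0]>172))&(hsv[...,1]>150)&(hsv[...,2]>80)
    k,l,st,c=cv2.connectedComponentsWithStats(m.astype(np.uint8))
    for i in range(1,k):
        P,_,_=pts(n,d,l==i)
        if len(P)>5: print(n,"red",st[i],c[i].round(1),np.median(P,0).round(1),P.max(0).round(1))
    P,u,v=pts(n,d)
    # deck level plane
    s=(abs(P[:,2]-110)<5)&(P[:,0]>400)&(P[:,0]<640)&(abs(P[:,1])<200)
    a=cv2.minAreaRect(P[s][:,:2].astype(np.float32));print(n,"deck",a,np.median(P[s][:,2]),np.percentile(P[s],[1,99],axis=0).round())
    # table and things list
    for k in("shot_glass","opener","stein_near","stein_far","bottle","token_cup","opener_bowl"):
        r=ctrl.trace(n,k)
        for q in r[:1]:
            p,_,_=pts(n,d,q["pixels"]);print(k,round(q["confidence"],2),np.round(q["bbox"]),np.percentile(p,3,axis=0).round(),np.percentile(p,97,axis=0).round())
E
```

```text
scene red [330   7  15  23 193] [335.8  19.2] [  220.5 -1428.9   126.4] [  237.8 -1329.    145.3]
scene red [293   9  12  23 164] [297.8  21. ] [  400.3 -1440.9   128.2] [  418.2 -1336.4   146.2]
scene red [312   8  13  23 171] [316.9  20.1] [  309.9 -1436.1   128.2] [  327.4 -1331.8   144. ]
scene red [274  10  11  23 157] [278.6  21.7] [  488.  -1449.6   129.9] [  508.2 -1348.7   143.9]
scene red [635  74   2   5   8] [635.4  76. ] [-738.8 -608.5  138.9] [-730.1 -599.6  143.3]
scene red [156 206   7   3  18] [158.8 207.1] [1052.3 -389.7   45.6] [1061.  -384.4   47.4]
scene red [389 237   8   7  43] [392.3 240.4] [498.   -4.1 164.1] [505.9   2.6 170.6]
scene red [543 470  19  10 151] [550.9 475.1] [442.6 533.  171.3] [456.9 541.4 174.3]
scene red [505 476  14   4  37] [511.  477.9] [505.4 520.4 171.2] [515.5 523.8 174.7]
scene deck ((528.298583984375, 16.524124145507812), (360.44378662109375, 191.39219665527344), 84.65381622314453) 109.79901488132094 [[ 448. -153.  106.]
 [ 572.  187.  114.]]
shot_glass 0.79 [405. 269. 426. 294.] [468.  83. 116.] [505. 120. 159.]
stein_near 0.87 [40
[... 1353 characters left out ...]
88.9 179. ]
top deck ((539.161376953125, 22.958419799804688), (185.05490112304688, 358.89532470703125), 2.4972195625305176) 111.05880931100717 [[ 447. -152.  106.]
 [ 579.  151.  115.]]
shot_glass 0.72 [232. 289. 247. 301.] [466.  82. 111.] [501. 119. 161.]
opener 0.5 [311. 260. 328. 300.] [ 469. -137.  108.] [565. -98. 122.]
stein_near 0.96 [165. 281. 221. 314.] [440. 179.  12.] [522. 286. 153.]
stein_far 0.89 [402. 212. 444. 257.] [ 591. -471.    1.] [ 700. -364.  152.]
bottle 0.78 [110. 226. 169. 260.] [598. 341.   9.] [663. 393. 273.]
token_cup 0.94 [339. 232. 368. 258.] [ 588. -249.    1.] [ 650. -182.   92.]
opener_bowl 0.91 [451. 260. 533. 344.] [ 346. -704.    8.] [ 551. -506.   87.]
```

```bash
python3 - <<'E'
from h import *
for n in("scene","top"):
    d=np.load(n+"_d.npy");ctrl.get_image(n)
    q=ctrl.trace(n,"till_lid")[0];m=cv2.erode(q["pixels"].astype(np.uint8),np.ones((5,5)))>0
    P,u,v=pts(n,d,m)
    g=np.ones(len(P),bool)
    for _ in range(10):
        c=P[g].mean(0);nn=np.linalg.svd(P[g]-c,full_matrices=False)[2][2];nn*=np.sign(nn[2]);r=(P-c)@nn;g=abs(r)<4
    ang=np.arccos(nn[2]);yaw=np.arctan2(nn[1],nn[0])+np.pi;print(n,"lid angle",ang,"yaw",(yaw+np.pi)%(2*np.pi)-np.pi,g.sum())
    P,u,v=pts(n,d,q["pixels"]);g=abs((P-c)@nn)<6
    h=np.cross(nn,[0,0,1]);h/=np.linalg.norm(h);e=np.cross(h,nn)
    a=np.c_[(P-c)@h,(P-c)@e][g];R=cv2.minAreaRect(a.astype(np.float32));print(R)
    for pq in cv2.boxPoints(R):print((c+pq[0]*h+pq[1]*e).round(1))
    P,u,v=pts(n,d)
    s=(P[:,2]>127)&(P[:,2]<140)&(P[:,0]>440)&(P[:,0]<575)&(abs(P[:,1])<40)
    B=P[s];ln=cv2.fitLine(B[:,:2].astype(np.float32),cv2.DIST_HUBER,0,.01,.01).ravel();print("barrel",s.sum(),ln,np.arctan2(ln[1],ln[0]),B.min(0),B.max(0))
    # stuff within 120..160
E
```

```text
scene lid angle 0.7469946619549835 yaw -3.0370810491887443 8642
((17.328964233398438, -4.780372619628906), (224.52943420410156, 298.8671875), 89.96867370605469)
[779.2 173.7 109.2]
[ 810.5 -123.5  109.1]
[ 646.7 -140.8  261.6]
[615.4 156.4 261.7]
barrel 279 [ 9.9482954e-01  1.0155907e-01  5.1768561e+02 -8.5864496e-01] 0.10173447 [462.39837823 -18.32861887 127.08187136] [571.41620983  13.9480904  138.73530648]
top lid angle 0.745585664932447 yaw -3.0388105004935557 4814
((-0.1665802001953125, -17.55512237548828), (297.81170654296875, 230.02284240722656), 0.0798768401145935)
[612.1 155.  264.8]
[780.3 172.  108.8]
[ 810.5 -124.2  109. ]
[ 642.4 -141.3  265.1]
barrel 261 [ 9.9283987e-01  1.1945292e-01  5.2101031e+02 -5.1900597e+00] 0.11973883 [460.91575122 -20.2020029  127.00404148] [574.73067746   9.04014019 139.78129871]
```

>>> {"name": "play_rows", "arguments": {"targets": [[1, 4, -2.7, -3, 2], [1, 8, -5.4, -6, 4], [1, 12, -8.1, -8, 6], [1, 16, -10.8, -8, 8], [1, 20, -13.5, -8, 9.8], [1, 24, -16.2, -8, 9.8], [1, 28, -19, -8, 9.8], [1, 32, -21.7, -8, 9.8], [1, 36, -24.4, -8, 9.8], [1, 40, -27.1, -8, 9.8]]}}

```text
clock: 2.5
eef_pos: [487.0, -256.9, 336.7]
tool_rot: [3.141, -0.001, 0.104]
force: [0.6, -0.6, 0.1]
width: -0.3
gripper_force: 0.0
```

```bash
cat > w.py <<'E'
from h import *
def box(s):
    p=np.array(s["eef_pos"])-[630,7.7,0];c,n=np.cos(.104),np.sin(.104)
    return np.array([p[0]*c+p[1]*n,-p[0]*n+p[1]*c,p[2]])
if __name__=="__main__":
    s=ctrl.read_state();print(s["clock"],"box",box(s).round(1),"yaw",np.round(s["tool_rot"],3),"F",np.round(s["force"],1),s["width"],ctrl.finger_overhang)
E
python3 w.py
```

```text
2.5 box [-169.7 -248.3  336.7] yaw [ 3.141e+00 -1.000e-03  1.040e-01] F [ 0.6 -0.6  0.1] -0.34816600244651047 25.0
```

>>> {"name": "play_rows", "arguments": {"targets": [[1, 3, -3, 0, 0], [1, 6, -6, 0, 0], [1, 9, -9, 0, 0], [1, 12, -12, 0, 0], [1, 15, -15, 0, 0], [1, 18, -18, 0, 0], [1, 21.3, -20.3, 0, 0], [1, 21.3, -20.3, 2, 0], [1, 21.3, -20.3, 4.5, 0], [1, 21.3, -20.3, 5.5, 0]]}}

```text
clock: 3.5
eef_pos: [675.5, -34.3, 278.6]
tool_rot: [-3.141, 0.004, 0.104]
force: [-0.7, -0.2, -0.6]
width: 0.1
gripper_force: 0.0
```

```bash
python3 w.py; python3 - <<'E'
import numpy as np
for t in (.746,.6,.45,.3,.15,0):
    r=190;print(t,(166-r*np.cos(t)+6*np.sin(t)+11).round(1),(104+r*np.sin(t)+6*np.cos(t)+25).round(1))
E
```

```text
3.5 box [ 40.9 -46.5 278.6] yaw [-3.141  0.004  0.104] F [-0.7 -0.2 -0.6] 0.06872754473737151 25.0
0.746 41.5 262.4
0.6 23.6 241.2
0.45 8.5 217.0
0.3 -2.7 190.9
0.15 -10.0 163.3
0 -13.0 135.0
```

>>> {"name": "play_rows", "arguments": {"targets": [[1, 0, 0, 1, 0], [1, 0, 0, 1.8, 0], [1, -0.6, 0, 2.5, 0], [1, -1.2, 0, 3.3, 0], [1, -1.8, 0, 4.1, 0], [1, -2.4, 0, 5.0, 0], [1, -2.9, 0, 5.9, 0], [1, -3.4, 0, 6.8, 0], [1, -3.9, 0, 7.8, 0], [1, -4.4, 0, 8.8, 0]]}}

```text
clock: 4.5
eef_pos: [633.0, -39.3, 192.4]
tool_rot: [3.141, -0.001, 0.104]
force: [2.0, 0.3, 1.8]
width: -0.0
gripper_force: 1.3
```

```bash
python3 w.py
```

```text
4.5 box [ -1.9 -47.1 192.4] yaw [ 3.141e+00 -1.000e-03  1.040e-01] F [2.  0.3 1.8] -0.001316509496098234 25.0
```

>>> {"name": "play_rows", "arguments": {"targets": [[1, -0.3, 0, 1, 0], [1, -0.6, 0, 2, 0], [1, -0.8, 0, 3, 0], [1, -1, 0, 4, 0], [1, -1.1, 0, 4.6, 0], [1, -1.1, 0, 5.1, 0], [1, -1.1, 0, 5.4, 0], [1, -1.1, 0, 5.6, 0], [1, -1.1, 0, 5.8, 0], [1, -1.1, 0, 5.8, 0]]}}

```text
clock: 5.5
eef_pos: [621.9, -40.1, 135.2]
tool_rot: [-3.141, 0.0, 0.104]
force: [0.2, -0.8, 0.6]
width: 0.3
gripper_force: 0.0
```

```bash
python3 w.py
```

```text
5.5 box [-13.1 -46.7 135.2] yaw [-3.141  0.     0.104] F [ 0.2 -0.8  0.6] 0.3429837975640506 25.0
```

>>> {"name": "play_rows", "arguments": {"targets": [[1, 0, 0, 0.2, 0], [1, 0, 0, 0.3, 0], [1, 0, 0, 0.4, 0], [1, 0, 0, 0.4, 0]]}}

```text
clock: 5.9
eef_pos: [622.2, -40.1, 134.9]
tool_rot: [3.142, -0.001, 0.104]
force: [-7.4, -0.1, 24.6]
width: -0.1
gripper_force: 12.5
```

```bash
python3 w.py
```

```text
5.9 box [-12.8 -46.7 134.9] yaw [ 3.142e+00 -1.000e-03  1.040e-01] F [-7.4 -0.1 24.6] -0.0800847754693495 25.0
```

>>> {"name": "play_rows", "arguments": {"targets": [[1, 0, 0, -3, 0], [1, 0, 0, -6, 0], [1, -3, 0, -8, 0], [1, -6.5, 0, -8, 0], [1, -10, 0, -8, 0], [1, -13, 0, -8, 0], [1, -15.8, 0, -8, 0], [1, -15.8, -2.5, -8, 0], [1, -15.8, -4.7, -8, 0], [1, -15.8, -4.7, -8, 0]]}}

```text
clock: 6.9
eef_pos: [460.0, -6.7, 211.6]
tool_rot: [-3.14, -0.001, 0.108]
force: [0.7, -0.4, 0.0]
width: -0.2
gripper_force: 0.0
```

```bash
python3 w.py; python3 - <<'E'
from h import *
n="scene";im,d=ctrl.get_image(n)
cv2.imwrite("pics/s1.png",cv2.resize(im[180:380,240:480,::-1],None,fx=3,fy=3))
q=ctrl.trace(n,"till_lid")[0];P,_,_=pts(n,d,cv2.erode(q["pixels"].astype(np.uint8),np.ones((5,5)))>0)
g=np.ones(len(P),bool)
for _ in range(10):
    c=P[g].mean(0);nn=np.linalg.svd(P[g]-c,full_matrices=False)[2][2];g=abs((P-c)@nn)<5
nn*=np.sign(nn[2]);print(nn,c)
E
```

```text
6.9 box [-170.6    3.3  211.6] yaw [-3.14e+00 -1.00e-03  1.08e-01] F [ 0.7 -0.4  0. ] -0.15453839285317678 25.0
[-4.59000130e-04  1.54493661e-04  9.99999883e-01] [683.24281115  28.3148939  109.75973358]
```

View pics/s1.png

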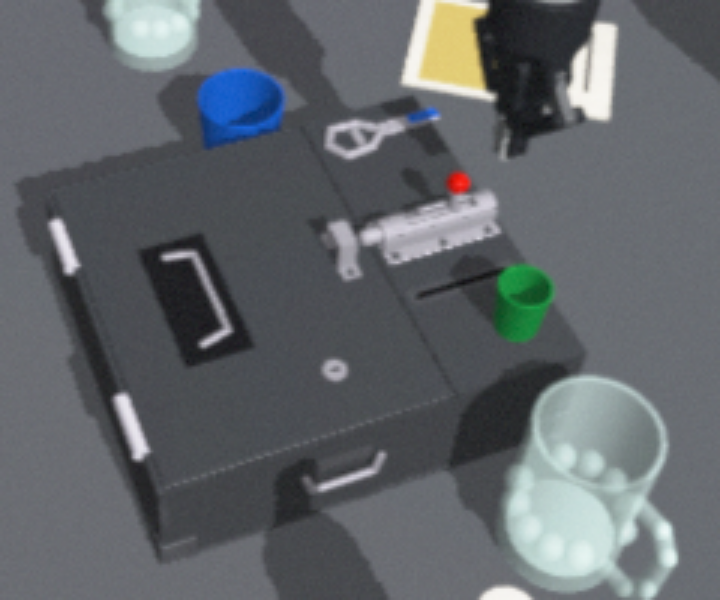

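>>> {"name": "play_rows", "arguments": {"targets": [[1, 0, 0.2, 2, 0], [1, 0, 0.2, 3.8, 0], [1, 0, 0.2, 3.8, 0], [1, 1, 0.2, 3.8, 0], [1, 1.8, 0.2, 3.8, 0], [1, 2.6, 0.2, 3.8, 0], [1, 3.4, 0.2, 3.8, 0], [1, 4.2, 0.2, 3.8, 0], [1, 4.8, 0.2, 3.8, 0], [1, 5.4, 0.2, 3.8, 0]]}}

```text
clock: 8.0
eef_pos: [514.4, -6.3, 173.4]
tool_rot: [3.142, 0.0, 0.104]
force: [-4.0, -0.8, 2.4]
width: -0.1
gripper_force: 1.7
```

```bash
python3 w.py
```

```text
8.0 box [-116.5   -1.9  173.4] yaw [3.142 0.    0.104] F [-4.  -0.8  2.4] -0.07455476494317587 25.0
```

>>> {"name": "play_rows", "arguments": {"targets": [[1, 0.2, 0, 0, 0], [1, 0.4, 0, 0, 0], [1, 0.5, 0, 0, 0], [1, 0.5, 0, 0, 0]]}}

```text
clock: 8.4
eef_pos: [515.0, -6.1, 172.9]
tool_rot: [-3.141, 0.009, 0.104]
force: [-12.2, -1.3, 9.8]
width: -0.0
gripper_force: 5.6
```

```bash
python3 w.py
```

```text
8.4 box [-115.8   -1.8  172.9] yaw [-3.141  0.009  0.104] F [-12.2  -1.3   9.8] -0.04613041147320491 25.0
```

>>> {"name": "play_rows", "arguments": {"targets": [[1, 0.2, 0, 0, 0], [1, 0.4, 0, 0, 0], [1, 0.4, 0, 0, 0], [1, -1, 0, 0, 0], [1, -2.5, 0, 0, 0], [1, -2.5, 0, -2.5, 0], [1, -2.5, 0, -4, 0], [1, -2.5, -2.5, -4, 0], [1, -2.5, -4.8, -4, 0], [1, -2.5, -4.8, -4, 0]]}}

```text
clock: 9.4
eef_pos: [490.4, 43.7, 213.8]
tool_rot: [-3.139, -0.004, 0.109]
force: [-0.5, -0.7, -0.1]
width: 0.0
gripper_force: 0.0
```

```bash
python3 w.py; python3 - <<'E'
from w import *
for n in("scene","top"):
    im,d=ctrl.get_image(n);hsv=cv2.cvtColor(im,cv2.COLOR_RGB2HSV)
    if n=="scene":cv2.imwrite("pics/s2.png",cv2.resize(im[200:300,340:460,::-1],None,fx=6,fy=6,interpolation=2))
    m=((hsv[...,0]<8)|(hsv[...,0]>172))&(hsv[...,1]>150)&(hsv[...,2]>80)
    P,u,v=pts(n,d,m);g=(abs(P[:,0]-530)<60)&(abs(P[:,1])<60);print(n,g.sum(),box({"eef_pos":np.median(P[g],0)}))
E
```

```text
9.4 box [-135.1   50.3  213.8] yaw [-3.139 -0.004  0.109] F [-0.5 -0.7 -0.1] 0.04546101901741728 25.0
scene 48 [-96.01032997   1.85788982 165.38659533]
top 23 [-96.53060052  -0.44236974 168.34668777]
```

View pics/s2.png

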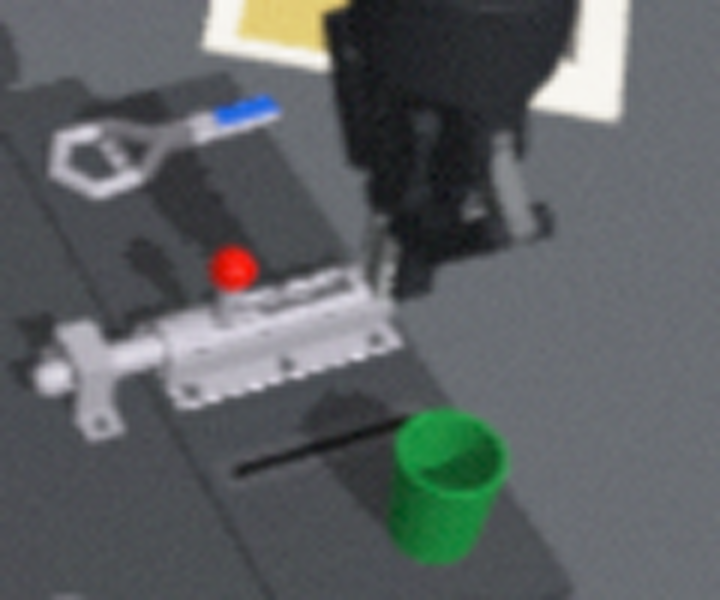

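>>> {"name": "play_rows", "arguments": {"targets": [[1, 2, 0, 0, 0], [1, 3.9, 0, 1, 0], [1, 3.9, 0, 3, 0], [1, 3.9, 0.5, 4.4, 0], [1, 3.9, 1.5, 4.4, 0], [1, 3.9, 2.3, 4.4, 0], [1, 3.9, 3.1, 4.4, 0], [1, 3.9, 3.9, 4.4, 0], [1, 3.9, 4.7, 4.4, 0], [1, 3.9, 5.2, 4.4, 0]]}}

```text
clock: 10.5
eef_pos: [533.6, -9.1, 169.7]
tool_rot: [3.142, -0.001, 0.103]
force: [0.3, 1.8, -1.1]
width: 0.1
gripper_force: 0.8
```

```bash
python3 w.py
```

```text
10.5 box [-97.6  -6.7 169.7] yaw [ 3.142e+00 -1.000e-03  1.030e-01] F [ 0.3  1.8 -1.1] 0.062031217467261444 25.0
```

>>> {"name": "play_rows", "arguments": {"targets": [[1, 0, 0.7, 0, 0], [1, 0, 1.4, 0, 0], [1, 0, 2.1, 0, 0], [1, 0, 2.8, 0, 0], [1, 0, 3.2, 0, 0], [1, 0, 3.2, 0.2, 0], [1, 0, 3.2, 0.4, 0], [1, 0, 3.2, 0.6, 0], [1, 0, 3.2, 0.8, 0], [1, 0, 3.2, 0.8, 0]]}}

```text
clock: 11.5
eef_pos: [537.0, -40.5, 162.8]
tool_rot: [3.141, -0.001, 0.104]
force: [-3.7, -2.1, 15.6]
width: 0.1
gripper_force: 7.6
```

```bash
python3 w.py
```

```text
11.5 box [-97.5 -38.3 162.8] yaw [ 3.141e+00 -1.000e-03  1.040e-01] F [-3.7 -2.1 15.6] 0.050988079509656704 25.0
```

>>> {"name": "play_rows", "arguments": {"targets": [[1, 0, 0, 0.15, 0], [1, 0, 0, 0.15, 0], [1, 0, 0, -2, 0], [1, 0, 0, -5, 0], [1, 0, 0, -9, 0], [1, -3, 3, -11, 0], [1, -6, 6, -11, 0], [1, -6, 10, -11, 0], [1, -6, 13, -11, 0], [1, -6, 13, -11, 0]]}}

```text
clock: 12.5
eef_pos: [489.9, -180.3, 271.2]
tool_rot: [3.139, 0.0, 0.097]
force: [0.1, -0.1, -0.4]
width: 0.0
gripper_force: 0.0
```

```bash
python3 w.py; python3 - <<'E'
from w import *
for n in("scene","top"):
    im,d=ctrl.get_image(n);hsv=cv2.cvtColor(im,cv2.COLOR_RGB2HSV)
    if n=="scene":cv2.imwrite("pics/s3.png",cv2.resize(im[140:390,240:480,::-1],None,fx=2.4,fy=2.4,interpolation=2))
    m=((hsv[...,0]<8)|(hsv[...,0]>172))&(hsv[...,1]>150)&(hsv[...,2]>60)
    P,u,v=pts(n,d,m);g=(abs(P[:,0]-530)<60)&(abs(P[:,1])<80);print(n,g.sum(),box({"eef_pos":np.median(P[g],0)}),P[g].max(0))
E
```

```text
12.5 box [-158.9 -172.4  271.2] yaw [3.139 0.    0.097] F [ 0.1 -0.1 -0.4] 0.003967947870597108 25.0
scene 35 [-93.9884688  -34.27730633 135.26627395] [546.68247856 -29.7593038  140.08446287]
top 29 [-96.60010005 -36.02027417 137.77877508] [545.47798129 -31.21072985 144.53656844]
```

View pics/s3.png

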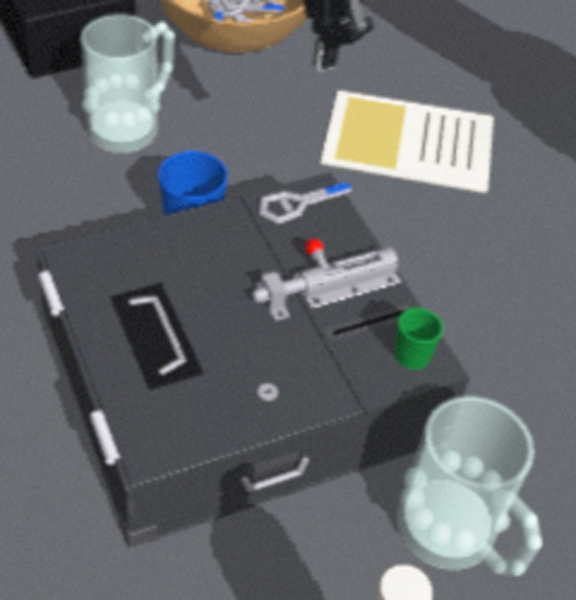

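The lid is flat, the nose is through the keeper, and the knob is laid over: its ball is 35 mm right at about z 130. The other objects haven't moved, so I'm handing in.

```bash
python3 -c "
from cell import ctrl
print(ctrl.finish_job())"
```

```text
the job is handed in; nothing more can be done
None
```

The lid is shut, the bolt is fully home in the keeper, and the knob is locked down in the notch; it was all done by pushing, the glasses, bottle, cup, bowl and opener were left alone, and I handed the job in at about 12.6 s on the robot's clock.

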